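# Run the block up to the sanding drum and hold the guard open

### The arm

A 6-joint arm with a two-finger parallel gripper is mounted at the origin on the work surface. World frame = base frame: x ahead of the robot, y to its left, z up, the work surface at z = 0. Lengths are in m, angles in rad, forces in N, time in s.
With the tool pointing down it reaches from about 0.225 to 0.875 m from the base axis. Payload 3.4 kg.
Tool frame: the origin (TCP) lies midway between the tips of the shut fingers; the grasp point (between the pads) lies 19 mm behind it; x points along the fingers, y is the direction in which the jaws open and shut, and the axes are right-handed (so a half turn about x gives the same grasp; the last joint's range is limited). The gripper opens to 85 mm and grips with 20 to 120 N. Pads are 22 mm wide; open, the fingers measure 114 mm over their backs; the gripper's body (76 mm by 85 mm) begins 54 mm behind the grasp point. The pads swing forward as they close: fully open they stand 13 mm farther back than shut.
Start: joints at [-1.243, 0.276, 1.505, -0, 1.361, -0.121], TCP at [0.249, -0.518, 0.231] pointing down, gripper open.
Joint ranges: [-2.89, 2.89], [-0.75, 2.08], [0.22, 2.7], [-1.18, 4.32], [0.11, 2.71], [-2.7, 2.7]. Speed limits (rad/s): [2.57, 2.57, 3.14, 3.14, 3.14, 3.14].

### API

Orientations are given as [roll, pitch, yaw] about the fixed x, y, z axes, in that order (R = Rz(yaw) Ry(pitch) Rx(roll)).
In Python, from station import arm, imaging, job gives the robot as it stands.
- The arm moves only by the shell command python3 -m creep 'ROWS' [FORCE]. ROWS is a JSON object of lists of equal length, an entry for each row: "dp": the shift along the tool's x, y, z in mm, a list of three; "roll": the turn about the tool's x in rad; "grip": the finger opening in mm, from 0 to 85.4. A call has 1 to 20 rows; each row shifts and turns the commanded pose from where the row before left it, along the tool's axes as they then stand; what a row does not reach is not made up. A row lasts 1/12 s, in which the tool goes at most 41.7 mm and 7.16 degrees, less where a joint would pass 70% of its speed; a pose out of reach is approached as far as the arm can. A call with a gripper value outside its range is refused whole. The fingers move at their own pace and stop on an object; FORCE is the grip in N (left out, the last holds). Time passes only in rows, so rows that do not move let the fingers close. It gives the time, the measured TCP pose, the force and the opening at its end, in the units of the state.
- arm.read_state(): the state, without advancing time (a new reading comes with each control period).
- imaging.camera(name): name is "scene" or "side" or "wrist"; returns a dict with "color" (400x640x3 uint8, red, green, blue), "intrinsics" (3x3 intrinsics, pixels), "R" (3x3) and "t" (3): a world point X has camera coordinates R X + t. Camera axes: x right, y down, z forward; pixel columns grow to the right and rows downward; lengths in m; the calibration is good to about 2 mm. A picture is of the moment at which its call begins. There is no depth.
- job.job_done(): hands the job in, once; it reports no verdict.
Trained networks look in the newest picture that a camera, given by its name, has taken for a name from the list of things; names that differ only in an ending like _2 or _b are one class to them, and where a whole thing is asked for, a point or a joint stands for the part that bears it (a point fixed in the world has none). Each returns a list of dicts, best first, with "confidence" (0 to 1); they miss things now and then, are a little off and sometimes report something else, mostly with a low value. They report only what shows in the picture. A call takes as long as a camera call.
- imaging.find_in(camera, thing): "rect" ([centre column, centre row, width, height] in pixels, round what is visible of it).
- imaging.outline_of(camera, thing): "pixels" (400x640 bool, what is visible of it) and "rect" ([centre column, centre row, width, height] in pixels, round what is visible of it).
The state is a dict: "time": time; "joint_pos": joint angles; "joint_velocities": joint speeds; "joint_efforts": joint torques, N m; "tool_pos": TCP position; "tool_rot": TCP orientation; "contact_force": force on the tool from outside, world axes, zero at the start; "torque": the same for the moment, N m; "finger_gap": finger opening in m.
Only numpy, scipy, OpenCV 4.12 (cv2) and the standard library are available. Lean on these libraries where they do the work, as an engineer would, in place of code of your own. Each camera call takes 0.05 s, during which the arm holds its last target.

### The job

The luthier wants to look at how the maple block meets the drum of the (switched-off) spindle sander. With the guard flap still shut, slide the carriage by its upright grip along its rods until it is home against the end stop; then raise the sprung guard flap by its cross handle to 60 degrees from shut and keep holding it there. The program finishes while the gripper is still holding the flap up, with the carriage still home; leave the other things on the bench and on the sander undisturbed.

Things in the scene. Friction and masses are not known exactly. Their poses are not given: they have to be found in the camera images.
- sander: fixed green bench sander. Origin on the bench; axes: x front (robot side) to back, y along the rods towards the drum housing, z up. Base, 30 mm high, spans x -140 to 130, y -240 to 210 mm. Housing: open-topped box, 130 mm high, x -63 to 83, y 26 to 194 mm. At y 200 mm stands a quarter-circle rod scale, 80 mm radius about the hinge line (top 216 mm); brass marks at 30 and 60 degrees (60 the longer)
- carriage (a joint): travel (m) of the carriage along the sander's +y: 0 farthest from the drum, 0.14 home, touching the end stop (a steel bar across the base before the housing). Starts between 0 and 0.06. About 2.5 N of friction plus light damping; it stays where it is left
- carriage_grip (a point): middle of the carriage's upright black round grip, 22 mm diameter, standing from 68 to 130 mm above the bench (this point at 104 mm), at x -37 mm of the sander. On its +x side (sander's frame) the clamped maple block (top 116 mm) starts 44 mm from the grip's axis and the block's steel clamp (top 124 mm) 46 mm; nothing else is near. Carriage: aluminium, 120 x 90 mm
- guard (a joint): opening angle (rad) of the aluminium guard flap: 0 shut (level, lying on the housing), grows as its front edge rises, at most 1.5; 1.047 is 60 degrees. Weight (about 0.35 kg) and a spring shut it from any angle: about 2 to 3 N at the handle are needed to raise or hold it
- guard_handle (a point): centre of the flap's cross handle: black cylinder, 20 mm diameter, 40 mm long, lying along the sander's y, 135 mm above the bench when shut. A 12 mm wide stem joins its middle to the flap's front lip, which lies 40 mm behind its axis; otherwise free all round. It moves on a circle of 192 mm radius about the hinge line
- guard_hinge (a point): middle of the flap's hinge line, 133 mm above the bench at the back of the housing; the line runs along the sander's y. The shut flap reaches from it to the sander's -x; the handle swings up and back (+x)
- brush: flat brush, about 160 mm long, lying on the front of the sander's base; origin under its middle; to be left alone
- plane: small brass finger plane, 50 x 22 mm, 45 mm high, on the front of the sander's base; origin under it; to be left alone
- jar: amber jar, 56 mm wide, 75 mm high, on the bench; origin under it; to be left alone
- mug: white mug, 76 mm wide, 85 mm high, on the bench; origin under it; to be left alone
- glue: white glue bottle, 52 mm wide, 130 mm high, on the bench; origin under it; to be left alone
- gouge: slim hand tool 200 mm long with a handle, lying on the bench; to be left alone
- hammer: hammer, 240 mm long, lying on the bench; to be left alone
- bridge: thin wooden instrument bridge, 46 x 30 x 6 mm, lying on the bench; to be left alone

How it is judged:
On the way, in this order (a step that is already met when the one before it is completed fails the run):
1. the carriage is home against its stop with the guard still shut (value of joint carriage above 0.136 m and value of joint guard below 0.1 rad), for 0.2 s.
2. the guard is held up at 60 degrees by the fingers (value of joint guard between 0.908 and 1.187 rad and contact force between the fingers and guard above 0.5 N and velocity of joint guard between -0.1 and 0.1 rad/s), for 0.3 s.
At the end, for the whole second after the job is handed in: The carriage is within 4 mm of its end stop; the guard stands at 60 degrees from shut, within 8 degrees, still (under 0.1 rad/s), and the fingers press on it (over 0.5 N), holding it up; no bystander was ever moved by more than 30 mm or tipped over (all of step 2 and value of joint carriage above 0.136 m); the arm keeps its last pose, push and grip.
It fails at once if the guard is lifted (over 12 degrees) while the carriage is not home (over 10 mm short) (value of joint guard above 0.21 rad and value of joint carriage below 0.13 m).
It fails at once if a bystander is moved by more than 30 mm or tipped over (distance of any of brush, plane, jar, mug, glue, gouge, hammer, bridge from where it was at the start of the episode above 0.03 m or angle between any of jar, mug, glue, plane's own z axis and vertical above 0.5 rad).
It also fails if it takes over 58 s, if anything falls off the work surface, if the arm or the gripper's body presses on something with over 40 N, if the wrist force passes 120 N, or if a joint passes its speed limit or range.

## Working session

There is one attempt and no reset: what is moved stays moved. The work goes in short steps, Python scripts to look and compute and a shell command to move; the robot and the scene stay as the last step left them, time stands still between calls to the robot, and variables do not carry over. Pictures are saved under pics/ and viewed, and the job is handed in when it is done.

```bash
ls; mkdir -p pics; python3 - <<'E'
from station import arm, imaging, job
import cv2
for n in ["scene","side","wrist"]:
    d=imaging.camera(n); cv2.imwrite(f"pics/{n}0.png",d["color"][:,:,::-1])
    print(n,d["intrinsics"].round(1).tolist(),d["R"].round(3).tolist(),d["t"].round(3).tolist())
    if n!="wrist":
        for th in ["sander","carriage_grip","guard_handle","guard_hinge","brush","plane","jar","mug","glue"]:
            print(th,[(round(r["confidence"],2),[round(float(v)) for v in r["rect"]]) for r in imaging.find_in(n,th)][:2])
print(arm.read_state())
E
```

```text
pics
scene [[438.3, 0.0, 322.8], [0.0, 438.3, 201.0], [0.0, 0.0, 1.0]] [[0.703, 0.711, 0.021], [0.517, -0.491, -0.701], [-0.487, 0.504, -0.713]] [-0.328, -0.197, 1.602]
sander [(0.6, [334, 233, 156, 162]), (0.15, [364, 185, 73, 56])]
carriage_grip [(0.89, [323, 244, 61, 54])]
guard_handle [(0.83, [363, 185, 74, 51]), (0.46, [320, 246, 63, 60])]
guard_hinge [(0.89, [334, 231, 155, 166])]
brush [(0.58, [294, 233, 41, 36])]
plane [(0.3, [333, 232, 153, 160])]
jar [(0.56, [442, 169, 17, 19])]
mug [(0.69, [401, 130, 22, 31])]
glue [(0.82, [418, 151, 13, 38])]
side [[496.1, 0.0, 317.9], [0.0, 496.1, 197.6], [0.0, 0.0, 1.0]] [[-0.736, -0.677, -0.008], [-0.382, 0.426, -0.82], [0.558, -0.6, -0.573]] [0.347, 0.287, 1.356]
sander [(0.8, [302, 214, 141, 107])]
carriage_grip [(0.91, [317, 179, 44, 41])]
guard_handle [(0.84, [280, 200, 74, 43])]
guard_hinge [(0.97, [302, 216, 139, 105]), (0.32, [316, 179, 47, 41])]
brush [(0.86, [341, 203, 30, 23])]
plane [(0.71, [302, 242, 12, 19])]
jar [(0.94, [181, 266, 19, 30]), (0.28, [315, 178, 46, 39])]
mug [(0.96, [209, 322, 42, 45])]
glue [(0.62, [204, 27
[... 173 characters left out ...]
38]
{'time': 1.05, 'joint_pos': array([-1.24299179e+00,  2.75910580e-01,  1.50491342e+00, -1.74262307e-05,
        1.36069387e+00, -1.20998051e-01]), 'joint_velocities': array([-2.78790969e-04, -9.10560865e-04, -2.52165233e-04, -8.03539838e-04,
        6.37814804e-05, -9.41665704e-04]), 'joint_efforts': array([-2.19394984e-03, -4.16676915e+01, -2.46102405e+01, -2.18670853e-04,
        4.31565886e-04, -6.46018705e-07]), 'tool_pos': array([ 0.24948478, -0.5180879 ,  0.23131661]), 'tool_rot': array([ 1.22574295,  1.57071962, -1.46704349]), 'contact_force': array([ 0.36583983, -0.64834674,  0.38791553]), 'torque': array([-0.02280803, -0.00522038, -0.00563087]), 'finger_gap': 0.08530759217426437}
```

```bash
python3 - <<'E'
import cv2
a=cv2.imread("pics/scene0.png")[130:330,240:480]; cv2.imwrite("pics/scene0c.png",cv2.resize(a,None,fx=3,fy=3,interpolation=2)[:600,:])
a=cv2.imread("pics/side0.png")[130:330,160:400]; cv2.imwrite("pics/side0c.png",cv2.resize(a,None,fx=3,fy=3,interpolation=2)[:600,:])
E
```

```text
(no output)
```

View pics/scene0.png

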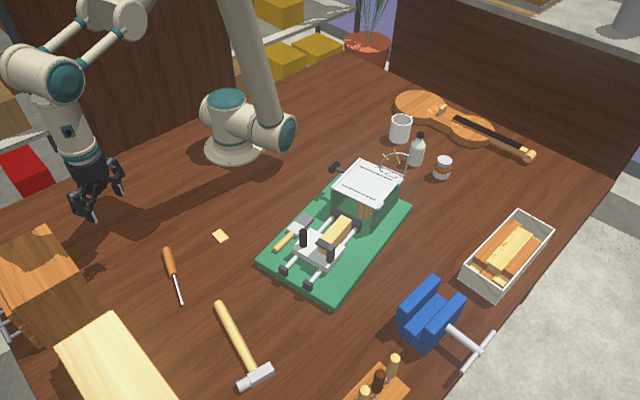

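View pics/scene0c.png

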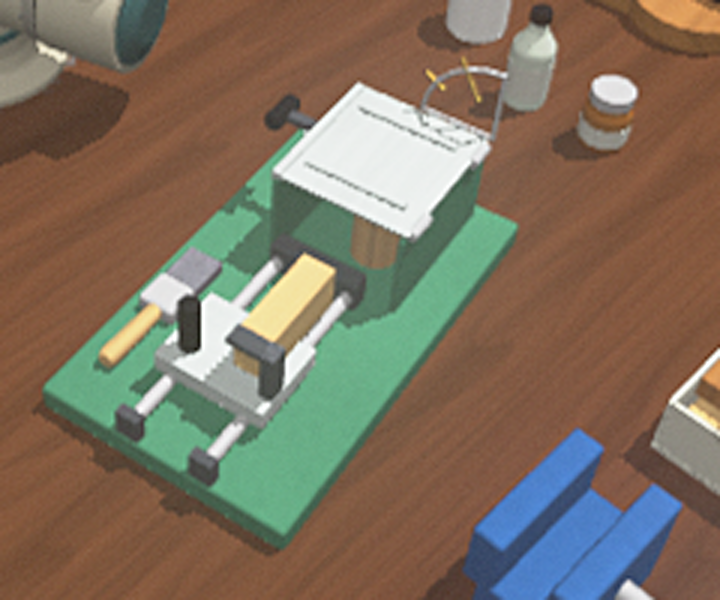

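View pics/side0c.png

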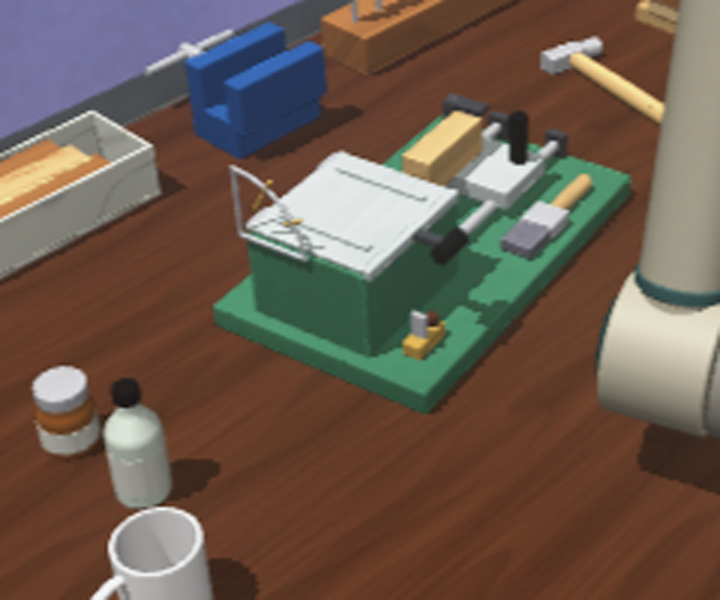

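View pics/wrist0.png

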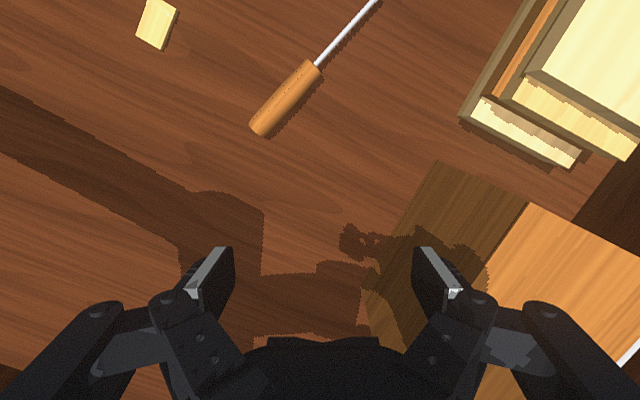

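```bash
cat > h.py <<'E'
import numpy as np, cv2
from scipy.optimize import least_squares
from scipy.spatial.transform import Rotation as Ro
from station import arm, imaging
def proj(c,X):
    p=c["R"]@X+c["t"]; q=c["intrinsics"]@p; return q[:2]/q[2]
E
python3 - <<'E'
from h import *
C={n:imaging.camera(n) for n in ["scene","side"]}
off={"scene":(240,130),"side":(160,130)}
# camera, pixel crop, kind, pt
O=[("scene",(45,392),(-.14,-.24,.03)),("scene",(281,537),(.13,-.24,.03)),("scene",(517,223),(.13,.21,.03)),
("side",(426,402),(-.14,.21,.03)),("side",(217,305),(.13,.21,.03)),("side",(631,175),(-.14,-.24,.03)),
("scene",(190,300),"g.13"),("side",(518,116),"g.13"),("scene",(286,112),"h"),("side",(447,245),"h"),
("side",(262,268),(-0.0,0.,0.)) ][:-1]
def T(v,p): 
    c,s=np.cos(v[2]),np.sin(v[2]); return np.array([v[0]+c*p[0]-s*p[1],v[1]+s*p[0]+c*p[1],p[2]])
def f(v):
    r=[]
    for cam,uv,p in O:
        px=(np.array(uv)+.5)/3-.5+off[cam]
        if p=="g.13": p=(-.037,v[3],.13)
        elif p=="h": p=(v[4],v[5],.135)
        r+=list(proj(C[cam],T(v,p))-px)
    return r
best=min((least_squares(f,[.55,-.1,a,-.1,-.1,.1]) for a in np.arange(-3,3,.7)),key=lambda s:s.cost)
v=best.x; print(v.round(4)); print(np.array(best.fun).reshape(-1,2).round(1).tolist())
print("grip",T(v,(-.037,v[3],.104)),"handle",T(v,(v[4],v[5],.135)))
s=arm.read_state(); M=Ro.from_euler('xyz',s["tool_rot"]).as_matrix(); print(M.round(3))
np.save("v.npy",v)
for n in C: C[n] 
E
```

```text
[ 0.5592 -0.0132  0.1971 -0.1429 -0.1022  0.1122]
[[-1.9, -1.3], [1.3, -0.4], [0.5, -0.0], [0.7, -2.2], [-1.4, 0.5], [0.8, -0.2], [0.2, 0.2], [0.0, 0.1], [-0.1, 0.2], [-0.1, 0.2]]
grip [ 0.55094404 -0.16051017  0.104     ] handle [0.43708351 0.07686077 0.135     ]
[[ 0.     0.434 -0.901]
 [-0.    -0.901 -0.434]
 [-1.     0.     0.   ]]
```

```bash
python3 -m creep '{"dp":[[0,0,0],[0,0,0],[0,0,0],[0,-18,-20],[0,-18,-20],[0,-18,-20],[0,-18,-20],[0,-18,-20],[0,-18,-20],[0,-18,-20],[0,-18,-20],[0,-18,-20],[0,-18,-20],[0,-18,-20],[0,-18,-20],[0,-18,-20],[0,-18,-20],[0,-18,-20],[0,-21,-20]],"roll":[0.084,0.084,0.083,0,0,0,0,0,0,0,0,0,0,0,0,0,0,0,0],"grip":[85,85,85,85,85,85,85,85,85,85,85,85,85,85,85,85,85,85,85]}' 40
python3 - <<'E'
from h import *
c=imaging.camera("wrist"); cv2.imwrite("pics/w1.png",c["color"][:,:,::-1])
s=arm.read_state(); print(s["time"],s["tool_pos"],s["joint_pos"].round(2),Ro.from_euler('xyz',s["tool_rot"]).as_matrix().round(3).tolist())
v=np.load("v.npy")
cs,sn=np.cos(v[2]),np.sin(v[2])
T=lambda p:np.array([v[0]+cs*p[0]-sn*p[1],v[1]+sn*p[0]+cs*p[1],p[2]])
print("pred grip top",proj(c,T((-.037,v[3],.13))),"bot",proj(c,T((-.037,v[3],.068))))
for th in ["carriage_grip","guard_handle"]: print(th,[(round(r["confidence"],2),[round(float(q)) for q in r["rect"]]) for r in imaging.find_in("wrist",th)][:2])
E
```

```text
time: 2.73
tool_pos: [0.5069, -0.1691, 0.2314]
tool_rot: [2.017, 1.57, -0.927]
contact_force: [0.7, -0.7, -0.1]
finger_gap: 0.0848
2.7833 [ 0.50952532 -0.16422825  0.23142683] [-0.45  0.21  1.59  0.01  1.34  0.92] [[0.004, 0.199, -0.98], [0.005, -0.98, -0.199], [-1.0, -0.004, -0.005]]
pred grip top [322.22899579 141.68767682] bot [322.31512238 134.92883126]
carriage_grip [(0.87, [266, 86, 174, 149])]
guard_handle [(0.88, [61, 119, 120, 234])]
```

View pics/w1.png

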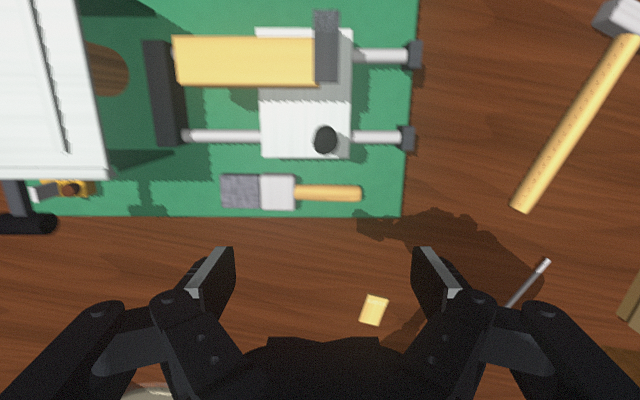

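```bash
python3 -m creep '{"dp":[[0,0,0],[0,1,-14],[10,2,-14],[20,1,-13],[25,0,0],[20,0,0],[0,0,0],[0,0,0]],"roll":[0,0,0,0,0,0,0,0],"grip":[85,70,65,65,65,65,65,65]}' 40
python3 - <<'E'
from h import *
c=imaging.camera("wrist"); cv2.imwrite("pics/w2.png",c["color"][:,:,::-1])
s=arm.read_state(); print(s["time"],s["tool_pos"],s["contact_force"],Ro.from_euler('xyz',s["tool_rot"]).as_matrix().round(3).tolist())
v=np.load("v.npy")
cs,sn=np.cos(v[2]),np.sin(v[2])
T=lambda p:np.array([v[0]+cs*p[0]-sn*p[1],v[1]+sn*p[0]+cs*p[1],p[2]])
print("pred grip top",proj(c,T((-.037,v[3],.13))),"bot",proj(c,T((-.037,v[3],.068))),proj(c,T((v[4],v[5],.145))))
E
```

```text
time: 3.55
tool_pos: [0.5459, -0.1666, 0.1556]
tool_rot: [-0.436, 1.568, 2.902]
contact_force: [1.1, 0.3, 0.1]
finger_gap: 0.0649
3.6 [ 0.54697181 -0.1668636   0.15691189] [-0.8016552  -0.64996948  0.77945061] [[0.0, 0.195, -0.981], [-0.001, -0.981, -0.195], [-1.0, 0.001, -0.0]]
pred grip top [313.54222101 220.39125613] bot [315.94604034 192.20037019] [-99.22723121 327.87827967]
```

View pics/w2.png

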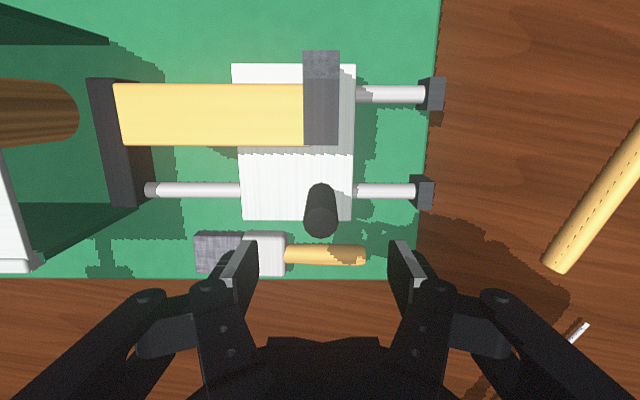

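```bash
python3 -m creep '{"dp":[[10,-1,-5],[15,0,0],[15,0,0],[15,0,0],[12,0,0],[6,0,0],[0,0,0],[0,0,0]],"roll":[0,0,0,0,0,0,0,0],"grip":[65,65,65,65,65,65,65,65]}' 40
python3 - <<'E'
from h import *
c=imaging.camera("wrist"); cv2.imwrite("pics/w3.png",c["color"][:,:,::-1])
s=arm.read_state(); print(s["time"],s["tool_pos"],s["contact_force"])
E
```

```text
time: 4.27
tool_pos: [0.5524, -0.1641, 0.0839]
tool_rot: [2.503, 1.569, -0.441]
contact_force: [-0.6, -0.7, -0.2]
finger_gap: 0.0653
4.3167 [ 0.55266852 -0.16415797  0.08429825] [ 0.68099057 -0.03173603  0.17796636]
```

View pics/w3.png

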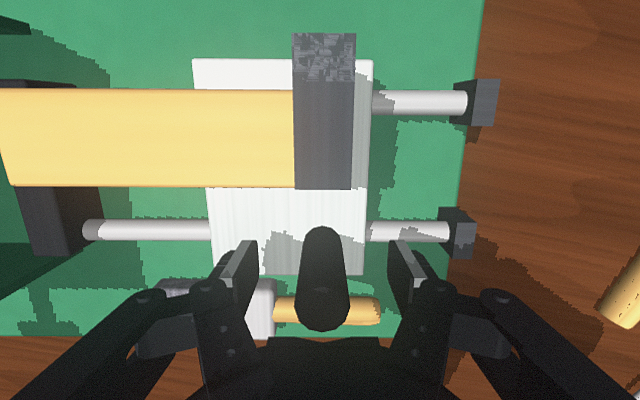

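```bash
python3 -m creep '{"dp":[[0,0,0],[0,0,0],[0,0,0],[0,0,0],[0,0,0],[0,0,0],[0,0,0],[0,0,0]],"roll":[0,0,0,0,0,0,0,0],"grip":[15,15,15,15,15,15,15,15]}' 40
python3 - <<'E'
from h import *
c=imaging.camera("wrist"); cv2.imwrite("pics/w4.png",c["color"][:,:,::-1])
s=arm.read_state(); print(s["time"],s["tool_pos"],s["contact_force"],s["finger_gap"])
E
```

```text
time: 4.98
tool_pos: [0.5521, -0.1639, 0.084]
tool_rot: [2.582, 1.57, -0.362]
contact_force: [-0.6, 0.7, 6.7]
finger_gap: 0.0208
5.0333 [ 0.55206297 -0.16387927  0.08399129] [-0.7658852   1.02046831  5.65494586] 0.020870687828222993
```

View pics/w4.png

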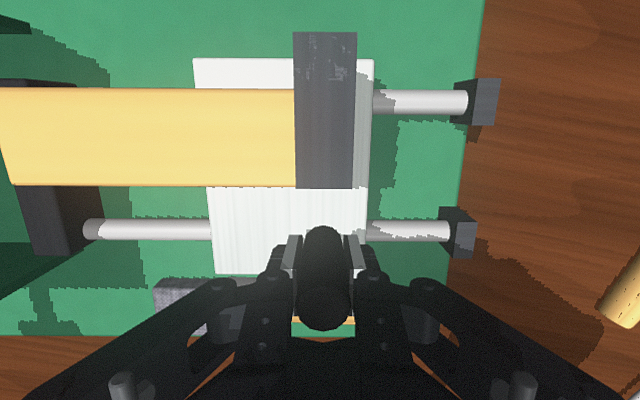

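```bash
python3 -m creep '{"dp":[[0,-4,0],[0,-8,0],[0,-8,0],[0,-8,0],[0,-8,0],[0,-8,0],[0,-8,0],[0,-8,0],[0,-8,0],[0,-4,0],[0,0,0],[0,0,0]],"roll":[0,0,0,0,0,0,0,0,0,0,0,0],"grip":[15,15,15,15,15,15,15,15,15,15,15,15]}' 40
python3 - <<'E'
from h import *
c=imaging.camera("wrist"); cv2.imwrite("pics/w5.png",c["color"][:,:,::-1])
s=arm.read_state(); print(s["time"],s["tool_pos"],s["contact_force"],s["finger_gap"])
E
```

```text
time: 6.03
tool_pos: [0.5382, -0.0924, 0.084]
tool_rot: [-3.015, 1.569, 0.324]
contact_force: [0.8, 1.7, 7.1]
finger_gap: 0.0207
6.0833 [ 0.53823806 -0.09235229  0.08396148] [0.5759879  1.31404708 6.56544578] 0.020889882748072484
```

View pics/w5.png

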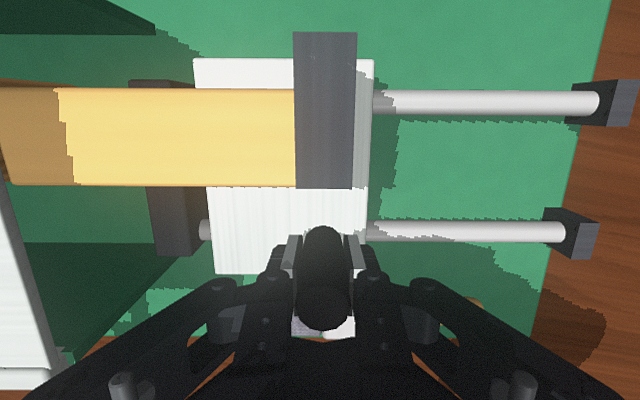

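```bash
python3 -m creep '{"dp":[[0,-3,0],[0,-3,0],[0,-2,0],[0,-2,0],[0,-2,0],[0,0,0],[0,0,0]],"roll":[0,0,0,0,0,0,0],"grip":[15,15,15,15,15,15,15]}' 40
python3 - <<'E'
from h import *
c=imaging.camera("wrist"); cv2.imwrite("pics/w6.png",c["color"][:,:,::-1])
s=arm.read_state(); print(s["time"],s["tool_pos"],s["contact_force"],s["finger_gap"])
E
```

```text
time: 6.67
tool_pos: [0.5361, -0.0815, 0.084]
tool_rot: [2.604, 1.568, -0.34]
contact_force: [-0.1, -0.8, 5.5]
finger_gap: 0.0212
6.7167 [ 0.5361396  -0.08155571  0.08399225] [ 0.2169623  -0.53086046  6.43262385] 0.020936172303399465
```

View pics/w6.png

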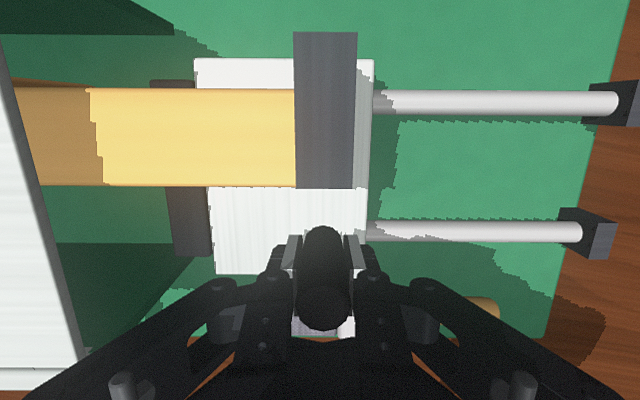

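```bash
python3 -m creep '{"dp":[[0,-2,0],[0,-2,0],[0,-2,0],[0,0,0],[0,0,0]],"roll":[0,0,0,0,0],"grip":[15,15,15,15,15]}' 40;  python3 -m creep '{"dp":[[0,-2,0],[0,-2,0],[0,-2,0],[0,0,0],[0,0,0]],"roll":[0,0,0,0,0],"grip":[15,15,15,15,15]}' 40
```

```text
time: 7.13
tool_pos: [0.5358, -0.0794, 0.084]
tool_rot: [1.824, 1.563, -1.118]
contact_force: [1.7, -11.9, 3.4]
finger_gap: 0.0212
time: 7.55
tool_pos: [0.5358, -0.0794, 0.084]
tool_rot: [1.674, 1.552, -1.265]
contact_force: [1.2, -28.4, -2.4]
finger_gap: 0.0211
```

```bash
python3 -m creep '{"dp":[[0,0,0],[0,0,0],[0,3,0],[0,3,0],[0,2,0],[0,0,0]],"roll":[0,0,0,0,0,0],"grip":[15,15,15,15,15,15]}' 40;  python3 -m creep '{"dp":[[0,0,0],[0,0,0],[0,0,0],[0,0,0],[0,0,0]],"roll":[0,0,0,0,0],"grip":[40,40,40,40,40]}' 40
python3 - <<'E'
from h import *
c=imaging.camera("wrist"); cv2.imwrite("pics/w7.png",c["color"][:,:,::-1])
s=arm.read_state(); print(s["time"],s["tool_pos"],s["contact_force"],s["finger_gap"])
E
```

```text
time: 8.05
tool_pos: [0.5357, -0.0794, 0.084]
tool_rot: [2.174, 1.567, -0.771]
contact_force: [0.5, -5.0, 5.5]
finger_gap: 0.0211
time: 8.47
tool_pos: [0.5341, -0.077, 0.0829]
tool_rot: [-0.665, 1.57, 2.675]
contact_force: [-0.6, 0.5, -0.2]
finger_gap: 0.0398
8.5167 [ 0.5342122  -0.07712932  0.08303073] [ 0.00953425 -0.16763506 -0.28278037] 0.03977554920618768
```

View pics/w7.png

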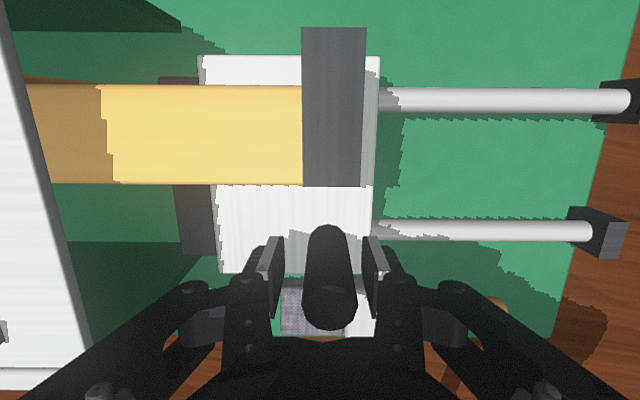

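```bash
python3 -m creep '{"dp":[[-15,0,0],[-30,0,0],[-35,0,0],[-35,0,0],[-30,0,0],[0,-10,10],[0,-20,15],[0,-25,15],[0,-25,15],[0,-25,15],[0,-25,15],[0,-20,15],[0,-15,10],[0,-5,5],[0,0,0],[0,0,0],[0,0,0]],"roll":[0,0,0,0,0,0,0,0,0,0,0,0,0,0,0,0,0],"grip":[40,40,40,40,50,65,65,65,65,65,65,65,65,65,65,65,65]}' 40
python3 - <<'E'
from h import *
c=imaging.camera("wrist"); cv2.imwrite("pics/w8.png",c["color"][:,:,::-1])
s=arm.read_state(); print(s["time"],s["tool_pos"],s["contact_force"],Ro.from_euler('xyz',s["tool_rot"]).as_matrix().round(3).tolist())
v=np.load("v.npy")
cs,sn=np.cos(v[2]),np.sin(v[2])
T=lambda p:np.array([v[0]+cs*p[0]-sn*p[1],v[1]+sn*p[0]+cs*p[1],p[2]])
print([proj(c,T((v[4],v[5]+d,.135))).round(1) for d in (-.02,0,.02)])
np.savez("c8.npz",**{k:c[k] for k in ("intrinsics","R","t")})
E
```

```text
time: 9.93
tool_pos: [0.3895, 0.066, 0.2284]
tool_rot: [2.458, 1.57, -0.486]
contact_force: [0.0, -0.6, -0.4]
finger_gap: 0.0652
9.9833 [0.38943418 0.06593378 0.2283104 ] [ 0.049604   -0.60441985 -0.11042027] [[0.001, 0.196, -0.981], [-0.0, -0.981, -0.196], [-1.0, 0.001, -0.001]]
[array([345.9, 137.7]), array([320.2, 137.7]), array([294.6, 137.7])]
```

View pics/w8.png

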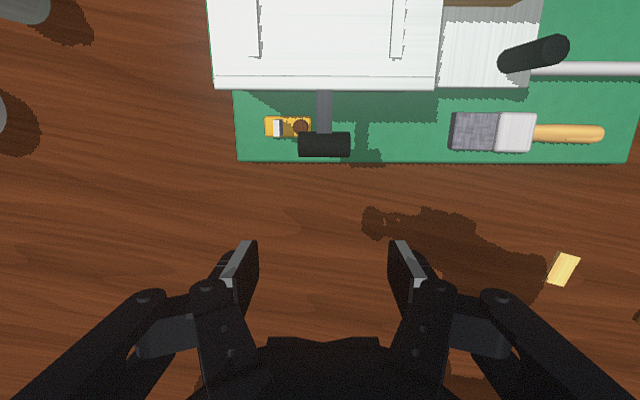

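```bash
python3 -m creep '{"dp":[[0,1,-10],[10,0,-15],[20,0,-12],[20,0,-6],[10,0,0],[0,0,0],[0,0,0]],"roll":[0,0,0,0,0,0,0],"grip":[65,65,65,65,65,65,65]}' 40
python3 - <<'E'
from h import *
c=imaging.camera("wrist"); cv2.imwrite("pics/w9.png",c["color"][:,:,::-1])
s=arm.read_state(); print(s["time"],s["tool_pos"],s["contact_force"])
for d in (-.02,0,.02):print(proj(c,np.array([.4323,.0729,.135])+d*np.array([.196,-.981,0])))
E
```

```text
time: 10.57
tool_pos: [0.4314, 0.0737, 0.1677]
tool_rot: [-0.064, 1.569, -3.008]
contact_force: [0.3, -0.6, -0.0]
finger_gap: 0.065
10.6167 [0.43170682 0.07373944 0.16845439] [0.57462124 0.32057085 0.37224214]
[291.52813289 224.3027971 ]
[323.29883717 224.31328499]
[355.07491186 224.32377465]
```

View pics/w9.png

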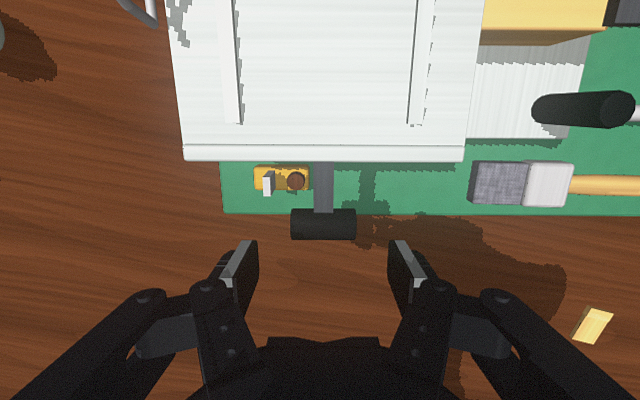

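```bash
python3 -m creep '{"dp":[[14,1,0],[16,0,0],[14,0,0],[12,0,0],[0,0,0],[0,0,0]],"roll":[0,0,0,0,0,0],"grip":[65,65,65,65,65,65]}' 40; python3 -m creep '{"dp":[[0,0,0],[0,0,0],[0,0,0],[0,0,0],[0,0,0],[0,0,0],[0,0,0]],"roll":[0,0,0,0,0,0,0],"grip":[30,30,30,30,30,30,30]}' 40
python3 - <<'E'
from h import *
c=imaging.camera("wrist"); cv2.imwrite("pics/w10.png",c["color"][:,:,::-1])
s=arm.read_state(); print(s["time"],s["tool_pos"],s["contact_force"],s["finger_gap"])
E
```

```text
time: 11.12
tool_pos: [0.4315, 0.0729, 0.1129]
tool_rot: [2.811, 1.57, -0.133]
contact_force: [0.9, 0.0, 0.4]
finger_gap: 0.0653
time: 11.7
tool_pos: [0.4318, 0.0736, 0.1128]
tool_rot: [-2.934, 1.568, 0.405]
contact_force: [0.0, 4.0, 3.7]
finger_gap: 0.0398
11.75 [0.43181249 0.07360944 0.11278544] [1.31248608 5.94534032 2.9033997 ] 0.0391369550712013
```

View pics/w10.png

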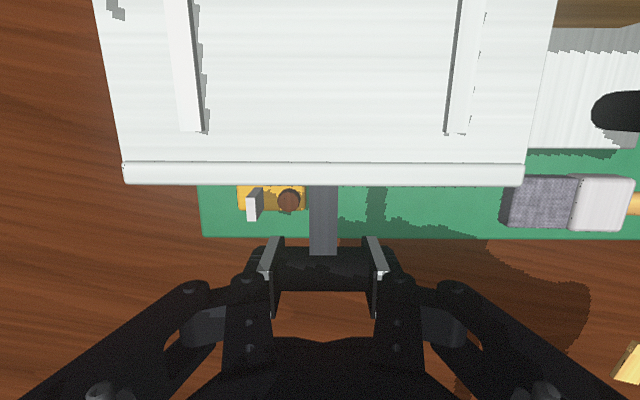

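```bash
python3 -m creep '{"dp":[[-8.4,0,-0.5],[-8.4,0,-0.5],[-8.3,0,-1.2],[-8.3,0,-1.2],[-8.2,0,-1.9],[-8.2,0,-1.9],[-8,0,-2.6],[-8,0,-2.6],[-7.7,0,-3.3],[-7.7,0,-3.3],[0,0,0],[0,0,0]],"roll":[0,0,0,0,0,0,0,0,0,0,0,0],"grip":[30,30,30,30,30,30,30,30,30,30,30,30]}' 50
python3 - <<'E'
from h import *
c=imaging.camera("wrist"); cv2.imwrite("pics/w11.png",c["color"][:,:,::-1])
s=arm.read_state(); print(s["time"],s["tool_pos"],s["contact_force"],s["finger_gap"])
E
```

```text
time: 12.75
tool_pos: [0.4486, 0.0769, 0.1934]
tool_rot: [-0.196, 1.569, -3.14]
contact_force: [-1.7, 3.8, -4.2]
finger_gap: 0.0392
12.8 [0.44851596 0.07684689 0.1931835 ] [-1.53621213  3.30130806 -3.07251268] 0.039046309246636546
```

View pics/w11.png

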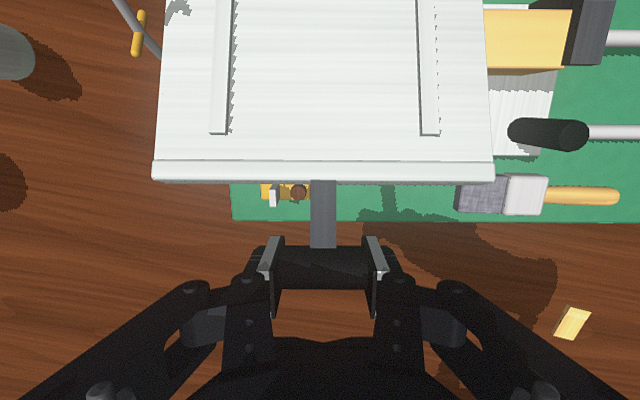

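```bash
python3 -m creep '{"dp":[[-7.4,0,-4],[-7.4,0,-4],[-7,0,-4.6],[-7,0,-4.6],[-6.6,0,-5.2],[-6.6,0,-5.2],[-6.1,0,-5.7],[-6.1,0,-5.7],[-5.6,0,-6.2],[-5.6,0,-6.2],[-5,0,-6.7],[-5,0,-6.7],[-4.4,0,-7.1],[-4.4,0,-7.1],[0,0,0],[0,0,0],[0,0,0],[0,0,0],[0,0,0]],"roll":[0,0,0,0,0,0,0,0,0,0,0,0,0,0,0,0,0,0,0],"grip":[30,30,30,30,30,30,30,30,30,30,30,30,30,30,30,30,30,30,30]}' 50
python3 - <<'E'
from h import *
for n in ("wrist","side","scene"):
    c=imaging.camera(n); a=c["color"][:,:,::-1]
    if n=="side": a=cv2.resize(a[130:330,160:400],None,fx=3,fy=3,interpolation=2)
    if n=="scene": a=cv2.resize(a[110:310,240:480],None,fx=3,fy=3,interpolation=2)
    cv2.imwrite(f"pics/{n}12.png",a)
s=arm.read_state(); print(s["time"],s["tool_pos"],s["contact_force"],s["finger_gap"],np.degrees(np.arcsin((s["tool_pos"][2]-.11279+.002)/.192)))
E
```

```text
time: 14.38
tool_pos: [0.5272, 0.0921, 0.2786]
tool_rot: [2.586, 1.569, -0.358]
contact_force: [-5.8, 0.9, 1.0]
finger_gap: 0.0394
14.5333 [0.52721305 0.09209079 0.27859443] [-4.91802308  1.65748096  1.44464522] 0.03923273763941352 60.92465612327908
```

View pics/wrist12.png

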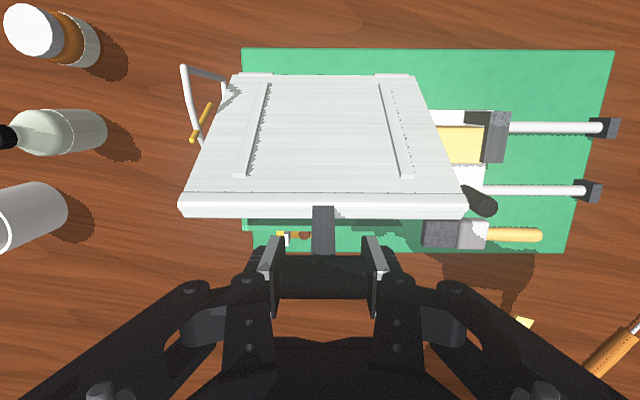

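View pics/side12.png

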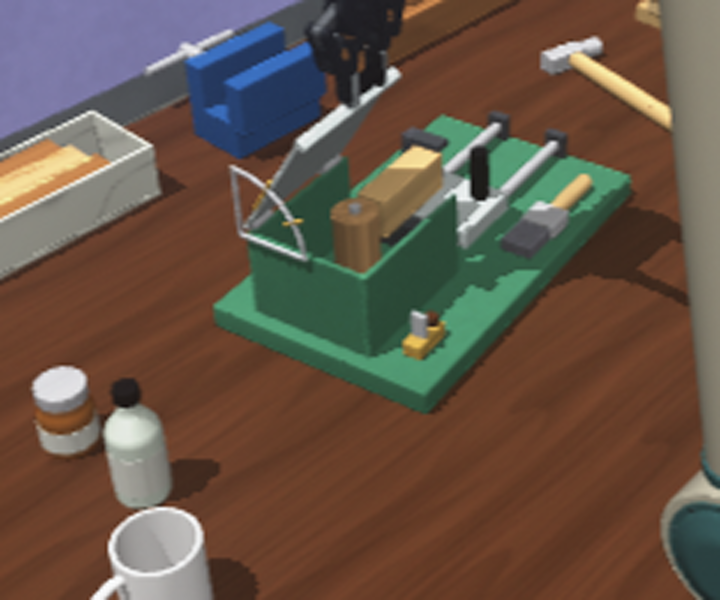

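View pics/scene12.png

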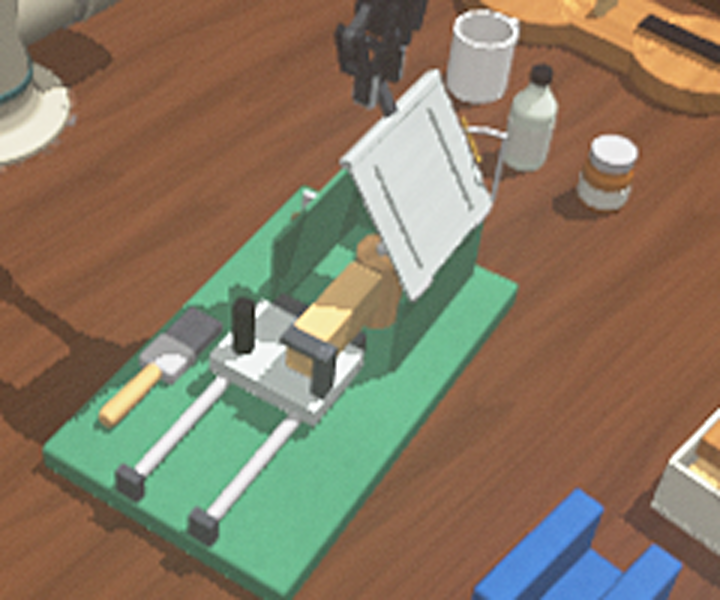

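```bash
python3 - <<'E'
from h import *
for n,o in (("side",(160,130)),("scene",(240,110))):
    c=imaging.camera(n)
    for d in (-.01,0): print(n,(proj(c,np.array([.5358,-.0794,.13])+d*np.array([-.196,.981,0]))-o)*3)
s=arm.read_state(); print(s["time"],s["tool_pos"],s["contact_force"],s["finger_gap"])
E
```

```text
side [483.26392456 144.91542512]
side [478.5562174 149.1756759]
scene [236.80895286 310.81456061]
scene [242.9508352  304.28211018]
14.6333 [0.52721943 0.09209887 0.27860646] [-5.51379115  1.79807786  2.7922926 ] 0.038951097969247395
```

```bash
python3 -c "
from station import job
print(job.job_done())"
```

```text
the job is handed in; nothing more can be done
None
```

The carriage is home against its end stop. The guard is up at about 60°, still held in the gripper, and I handed the job in at about 14.6 s on the robot's clock. No verdict was reported.

- **Carriage:** With the flap shut, I gripped the upright grip (opening 21 mm) and slid it about 86 mm along the rods. It stopped moving while the push rose to 28 N. After I let go and lifted the flap, the grip's top showed in the scene and side pictures within about 1 px of the home position.
- **Guard:** I took the cross handle by its two ends (opening 39 mm, 50 N) so that it could turn between the pads, and lifted it along its 192 mm arc. The measured height gives 60.9° and the backward travel about 60.4°. The side picture shows the flap in line with the longer 60° mark. Just before hand-in the tool was still, with about 6 N on it.
- **Bystanders:** The brush, plane, jar, mug and glue look unmoved in the last pictures. I did not measure them, and I did not check the gouge, hammer and bridge closely, but the tool did not go near them.
- **Disagreements:** My first estimates from the fixed cameras were about 5 mm off for the carriage grip and 6 mm for the handle. I corrected both from wrist pictures before gripping.

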